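Supper things back to their holders

ROBOT

A 7-joint arm with a two-finger parallel gripper is mounted at the origin on a cart in front of the work surface, level with it; the furniture and walls round the work are solid. World frame = base frame: x ahead of the robot, y to its left, z up, the work surface at z = 0. Lengths are in m, angles in rad, forces in N, time in s.
With the tool pointing down it reaches from about 0.4 to 0.85 m from the base axis. Payload 4.5 kg.
Tool frame: the origin (TCP) lies on the centre line of the jaws, within the pads' length; the fingertips stand 17 mm ahead of it and the grasp point (between the pads) lies 2 mm behind it (r.tip_reach is the distance from the TCP to the fingertips, in m); z points along the fingers, y is the line along which they close (so a half turn about z gives the same grasp; the last joint's range is limited). The gripper opens to 88 mm and grips with 3 to 60 N. Pads are 18 mm wide; open, the fingers measure 123 mm over their backs; the gripper's body (75 mm by 187 mm) begins 45 mm behind the grasp point.
Start: joints at [-1.096, 0.689, -0.195, 1.565, 0.157, 0.902, -0.215], TCP at [0.267, 0.565, 0.256] pointing down, gripper open.
Joint ranges: [-3.01, 3.01], [-0.46, 2.08], [-1.47, 1.51], [0.13, 2.56], [-1, 4.14], [0.04, 2.09], [-2.66, 2.66]. Speed limits (rad/s): [2.57, 2.57, 3.14, 3.14, 3.14, 3.14, 3.14].

INTERFACE

Orientations are given as a unit quaternion [x, y, z, w].
In Python, from plant import r gives the robot as it stands.
- The arm moves only by the tool step_arm, never from a script. Its argument "steps" is a list of rows, each a list of 7 numbers: the shift along the tool's x, y, z in cm, then the turn, a rotation vector about the tool's x, y, z in degrees, then the gripper's target within -1 to 1 (shut at 1, half-way at 0, fully open at -1). A call has 1 to 8 rows; each row shifts and turns the commanded pose from where the row before left it, along the tool's axes as they then stand; what a row does not reach is not made up. A row lasts 1/8 s, in which the tool goes at most 62.5 mm and 10.7 degrees, less where a joint would pass 70% of its speed; a pose out of reach is approached as far as the arm can. A call with a gripper value outside its range is refused whole. The fingers move at their own pace and stop on an object; "force" is the grip in N (left out, the last holds). Time passes only in rows, so rows that do not move let the fingers close. It gives the time, the measured TCP pose, the force, the opening and the grip force at its end, in the units of the state.
- r.get_state(): the state, without advancing time (a new reading comes with each control period).
- r.snapshot(name): name is "scene" or "top"; returns a dict with "pixels" (420x560x3 uint8, red, green, blue), "fx", "fy", "cx", "cy" (pixels), "dist_coeffs" ([k1, k2, p1, p2, k3] as OpenCV has them; the pictures are not rectified), "cam_to_world" (4x4, takes a point from camera to world coordinates). Camera axes: x right, y down, z forward; pixel columns grow to the right and rows downward; lengths in m; the calibration is good to about 2 mm. A picture is of the moment at which its call begins. There is no depth.
- r.finish_job(): hands the job in; it is judged then, once.
The state is a dict: "clock": time; "q": joint angles; "qd": joint speeds; "joint_torque": joint torques, N m; "tool_pos": TCP position; "eef_rot": TCP orientation; "contact_force": force on the tool from outside, world axes, zero at the start; "moment": the same for the moment, N m; "opening": opening from 0.0 (shut) to 1.0 (fully open); "finger_force": force on a finger pad.
Only numpy, scipy, OpenCV 4.12 (cv2) and the standard library are available. Lean on these libraries where they do the work, as an engineer would, in place of code of your own. Each camera call takes 0.05 s, during which the arm holds its last target. There are 200 camera calls.

TASK

Put the four supper things back in their own homes on and beside the cold hob: the salt shaker upright in the white cup holder, the green-labelled spice jar upright in the green cup holder, the tea light on the middle of the wooden coaster, and the teaspoon lying lengthwise inside the blue spoon rest. Set each one down rather than dropping it, do not tip over the shaker or the jar, and leave the tin and the mug where they are.

Things in the scene. Friction and masses are not known exactly. Their poses are not given: they have to be found in the camera images.
- shaker: white glass salt shaker with a grey domed top, standing upright on the black hob glass or on the slim wooden board beside it (both 5 mm above the worktop, so at z = 0.005, as for all the other things and homes here), loose; 90 mm tall, round, 44 mm diameter up to about 60 mm height, the top 34 mm. Origin: centre of its underside, z up along its axis. About 0.1 kg
- green_jar: glass spice jar with a green label and a dark brown cap, standing upright on the hob or the board, loose (not the similar jar on top of the microwave); 105 mm tall, round, 44 mm diameter. Origin: centre of its underside, z up along its axis. About 0.11 kg
- tealight: tea light: small flat round candle in a metal cup, loose; 38 mm diameter, 15 mm tall. Origin: centre of its underside, z up. About 15 g
- spoon: steel teaspoon lying flat on the hob or the board, loose (not the cutlery farther left on the worktop); 130 mm long (its own x axis), 27 mm wide over the bowl, 11 mm high. Origin: the middle of its length, on its underside, z up; at the middle it can be gripped across its width, near the surface, where its solid shape is about 20 mm wide. About 20 g
- white_holder: round open-topped cup holder with a thick wall, fixed, white ceramic; 76 mm outside diameter, 64 mm inside, 22 mm high, its inner floor 5 mm above its underside. Origin: centre of its underside, z up. Home of the salt shaker
- green_holder: round open-topped cup holder with a thick wall, fixed, green plastic; 76 mm outside diameter, 64 mm inside, 22 mm high, its inner floor 5 mm above its underside. Origin: centre of its underside, z up. Home of the spice jar with the green label
- tealight_coaster: round pale wooden coaster with a yellow brass disc in the middle, fixed, no rim; 72 mm diameter, 6 mm thick. Origin: centre of its underside, z up. Home of the tea light
- spoon_rest: long rectangular blue ceramic spoon rest (shallow tray), fixed; 176 mm long (its own x axis) by 76 mm wide outside, floor 5 mm above its underside, a 5 mm thick rim all round whose top is 9 mm above its underside, so 166 by 66 mm inside. Origin: centre of its underside, z up. Home of the teaspoon, which may point either way
- tin: bystander, not to be moved: low round food tin, 86 mm diameter, 40 mm tall, loose, standing on the wooden board. Origin: centre of its underside. Just behind it, and behind the whole board from y = -0.11 to the right, stands a microwave oven 270 mm tall whose door handle and knobs reach forward to about x = 0.56: keep the gripper and what it carries in front of it
- mug: bystander, not to be moved: white mug with a handle, 80 mm wide, 120 mm over the handle, 101 mm tall, loose. Origin: in the middle of its footprint including the handle, on its underside
There are look-alikes about, which are no part of the job. Leave any pink look-alike of the shaker alone.

How it is judged:
By the outcome, as a careful person would: the job done as asked, in the order asked, and still so for the second after the job is handed in, with the robot touching nothing.
It also fails if it takes over 133 s, if anything falls off the work surface, if the arm or the gripper's body presses on something with over 40 N, if the wrist force passes 120 N, or if a joint passes its speed limit or range.

## Working session

There is one attempt and no reset: what is moved stays moved. The work goes in short steps, Python scripts to look and compute and a tool call to move; the robot and the scene stay as the last step left them, time stands still between calls to the robot, and variables do not carry over. Pictures are saved under pics/ and viewed, at most 14 in all, crops included, and the job is handed in when it is done.

Besides the shell and the picture viewer there is one more tool, called after "Call:" in YAML: its name, and indented under it one key for each argument. step_arm: Moves the arm, as the interface text tells. Its arguments: {"type":"object","properties":{"steps":{"type":"array","items":{"type":"array","items":{"type":"number"}}},"force":{"type":"number"}},"required":["steps"]}

```bash
mkdir -p pics; ls
python3 - <<'E'
from plant import r
import cv2,pickle
for n in("scene","top"):
    s=r.snapshot(n); pickle.dump(s,open(f"pics/{n}0.pkl","wb"))
    cv2.imwrite(f"pics/{n}0.png",cv2.resize(s["pixels"][:,:,::-1],(800,600),interpolation=cv2.INTER_CUBIC))
    print(n,s["fx"],s["fy"],s["cx"],s["cy"],s["dist_coeffs"]);print(s["cam_to_world"])
print(r.get_state(),r.tip_reach)
E
```

```text
pics
scene 471.6045231209392 471.6045231209392 274.20810012561344 199.35161193038684 [0.01100492 0.         0.         0.         0.        ]
[[-0.90404044 -0.24430854  0.35074808 -0.05096509]
 [-0.42724568  0.49128627 -0.75901181  1.20058847]
 [ 0.01311535 -0.83603297 -0.54852243  0.84414114]
 [ 0.          0.          0.          1.        ]]
top 530.3232665114581 530.3232665114581 271.7158991780512 201.75510619947354 [-0.10142791  0.          0.          0.          0.        ]
[[ 0.39769751 -0.84338698  0.36129641 -0.11440322]
 [-0.9174972  -0.36811813  0.15062512 -0.14178807]
 [ 0.00596449 -0.39139168 -0.92020486  1.52916398]
 [ 0.          0.          0.          1.        ]]
{'clock': 0.1, 'q': array([-1.09620335,  0.68988282, -0.19452154,  1.56621198,  0.15730341,
        0.90251888, -0.21510415]), 'qd': array([-0.00157271, -0.00281651,  0.00222424, -0.0031391 ,  0.00139969,
        0.00031137,  0.00018923]), 'joint_torque': array([-2.85948889e-03, -5.28496850e+01, -1.27136953e+00, -1.53837043e+01,
       -5.25765948e-02,  1.98691530e-03,  3.76593493e-05]), 'tool_pos': array([0.26647221, 0.56476008, 0.25500853]), 'eef_rot': array([ 2.18581361e-01,  9.75818387e-01, -8.06492934e-04, -1.17053038e-04]), 'contact_force': array([ 0.14746861, -0.09311262, -0.22880609]), 'moment': array([ 0.04089009,  0.01551816, -0.05865824]), 'finger_force': 0.0, 'opening': 0.9983064776493892} 0.017
```

View pics/scene0.png

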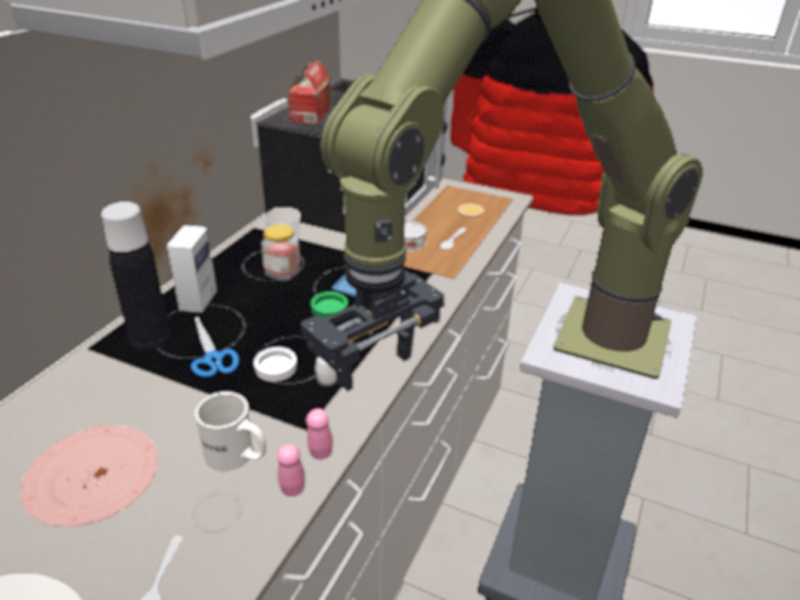

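View pics/top0.png

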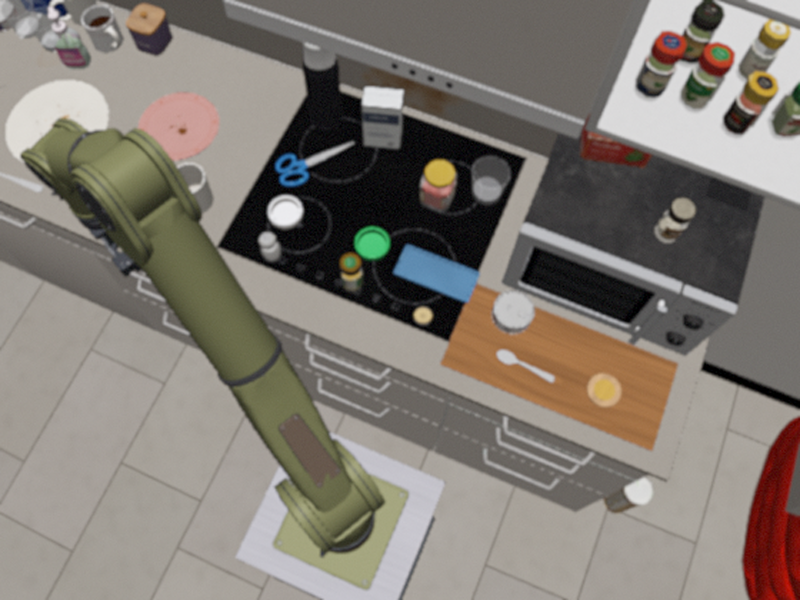

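Scene (800x600): the arm hides the jar, tea light and part of the spoon rest. It shows the white holder at (275,363), shaker (326,370), green holder (329,303), mug (228,432), pink shakers (305,455), spoon (453,238) and coaster (470,210). 
Top: shaker (270,247), white holder (286,211), green holder (373,243), jar (350,270), blue rest (437,272), tea light (423,316), tin (513,311), spoon (525,365), coaster (604,390).

```bash
cat > h.py <<'E'
import numpy as np,cv2,pickle
def ld(n): return pickle.load(open(f"pics/{n}.pkl","rb"))
def ray(s,uv):
    K=np.array([[s["fx"],0,s["cx"]],[0,s["fy"],s["cy"]],[0,0,1.]])
    p=cv2.undistortPoints(np.array(uv,float).reshape(-1,1,2),K,np.array(s["dist_coeffs"]))[:,0]
    T=np.array(s["cam_to_world"]); d=np.c_[p,np.ones(len(p))]@T[:3,:3].T
    return T[:3,3],d/np.linalg.norm(d,axis=1)[:,None]
def plane(s,uv,z):
    o,d=ray(s,uv); return o+d*((z-o[2])/d[:,2])[:,None]
def tri(s1,a,s2,b):
    o1,d1=ray(s1,[a]);o2,d2=ray(s2,[b]);d1=d1[0];d2=d2[0]
    t=np.linalg.lstsq(np.c_[d1,-d2],o2-o1,rcond=None)[0]
    p,q=o1+t[0]*d1,o2+t[1]*d2
    return (p+q)/2,np.linalg.norm(p-q)
def blobs(s,lo,hi,box,amin=15):   # HSV mask in box (u0,v0,u1,v1) of the 560x420 image
    hsv=cv2.cvtColor(s["pixels"],cv2.COLOR_RGB2HSV); m=cv2.inRange(hsv,np.array(lo),np.array(hi))
    z=np.zeros_like(m);u0,v0,u1,v1=box;z[v0:v1,u0:u1]=m[v0:v1,u0:u1]
    c,_=cv2.findContours(z,cv2.RETR_EXTERNAL,cv2.CHAIN_APPROX_NONE)
    return sorted([x for x in c if cv2.contourArea(x)>amin],key=cv2.contourArea,reverse=True)
def rep(name,s,cs,z,n=2):
    for c in cs[:n]:
        P=plane(s,c[:,0],z)[:,:2].astype(np.float32)
        (x,y),(w,h),a=cv2.minAreaRect(P*1000); cc,rr=cv2.minEnclosingCircle(P*1000)
        print(name,"px",c[:,0].mean(0).round(1),"rect c",round(x),round(y),"size",round(w),round(h),"ang",round(a,1),"circ",np.round(cc),round(rr,1))
E
python3 - <<'E'
from h import *
s=ld("top0")
rep("green",s,blobs(s,(45,100,60),(85,255,255),(240,150,285,190)),.027)
rep("blue",s,blobs(s,(98,90,60),(118,255,255),(265,160,345,220)),.014)
rep("whold",s,blobs(s,(0,0,140),(180,60,255),(180,130,217,163)),.027)
rep("shaker",s,blobs(s,(0,0,70),(180,80,255),(175,160,200,188)),.05)
rep("tea",s,blobs(s,(8,40,100),(40,255,255),(283,208,310,232)),.02)
rep("coaster",s,blobs(s,(8,40,200),(40,255,255),(405,255,440,290)),.011)
rep("spoon",s,blobs(s,(0,0,150),(180,75,255),(340,238,395,272)),.01)
rep("tin",s,blobs(s,(0,0,100),(180,60,255),(340,200,378,236)),.045)
crop=s["pixels"][130:300,165:445,::-1]
cv2.imwrite("pics/c.png",cv2.resize(crop,(784,476),interpolation=cv2.INTER_CUBIC))
E
```

```text
green px [260.1 169.6] rect c 563 182 size 84 82 ang 66.1 circ [562. 182.] 43.4
green px [244.8 183.2] rect c 500 206 size 21 19 ang 24.5 circ [500. 206.] 12.2
blue px [304.5 190.5] rect c 558 28 size 177 85 ang 89.9 circ [557.  29.] 94.0
whold px [199.1 147.2] rect c 557 395 size 80 79 ang 10.6 circ [558. 395.] 41.3
shaker px [188.2 171.8] rect c 456 379 size 74 43 ang 43.1 circ [454. 381.] 37.1
shaker px [180.9 185.7] rect c 409 377 size 17 44 ang 23.5 circ [409. 377.] 23.8
tea px [295.7 220.3] rect c 450 14 size 36 40 ang 23.5 circ [451.  14.] 20.4
coaster px [422.4 272.5] rect c 453 -396 size 62 61 ang 66.1 circ [ 451. -396.] 33.5
spoon px [367.2 255.5] rect c 435 -226 size 133 30 ang 85.2 circ [ 435. -226.] 66.4
tin px [360.8 211.1] rect c 531 -161 size 107 113 ang 23.6 circ [ 542. -154.] 67.6
```

View pics/c.png

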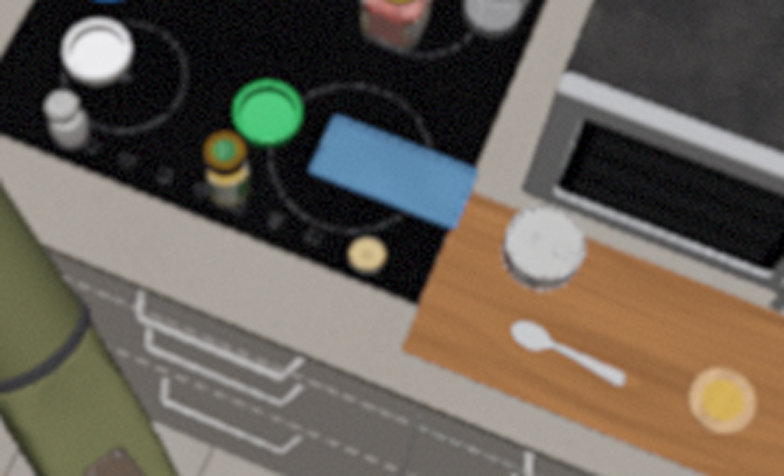

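Call:
step_arm:
  steps:
    - [0,0,-4,0,0,-8.4,-1]
    - [0,0,-3,0,0,-8.4,-1]
    - [0,0,-3,0,0,-8.4,-1]
    - [-3,-4,0,0,0,0,-1]
    - [-3,-5,0,0,0,0,-1]
    - [-3,-5,0,0,0,0,-1]
    - [-3,-5,0,0,0,0,-1]
    - [-3,-5,0,0,0,0,-1]

```text
clock: 1.1
tool_pos: [0.4171, 0.3232, 0.3555]
eef_rot: [0.0, 1.0, -0.0, -0.0]
contact_force: [0.3, 1.0, -0.2]
opening: 1.002
finger_force: 0.0
```

Call:
step_arm:
  steps:
    - [-3,-5,0,0,0,0,-1]
    - [-2,-5,0,0,0,0,-1]
    - [0,-5,0,0,0,0,-1]
    - [0,-5,0,0,0,0,-1]
    - [0,-5,0,0,0,0,-1]
    - [0,-5,0,0,0,0,-1]
    - [0,-5,0,0,0,0,-1]
    - [0,-5,0,0,0,0,-1]

```text
clock: 2.1
tool_pos: [0.4656, -0.0765, 0.3555]
eef_rot: [0.0, 1.0, 0.0, -0.0]
contact_force: [0.8, 0.3, 0.4]
opening: 1.0
finger_force: 0.0
```

Call:
step_arm:
  steps:
    - [0,-5,0,0,0,0,-1]
    - [0,-5,0,0,0,0,-1]
    - [0,-5,0,0,0,0,-1]
    - [0,-5,0,0,0,0,-1]

```text
clock: 2.6
tool_pos: [0.4654, -0.2764, 0.3554]
eef_rot: [0.0, 1.0, 0.0, -0.0]
contact_force: [0.6, 0.4, -0.2]
opening: 1.0
finger_force: 0.0
```

Run:
```python
from plant import r
import cv2,pickle
ims=[]
for n in("scene","top"):
    s=r.snapshot(n); pickle.dump(s,open(f"pics/{n}1.pkl","wb"))
    ims.append(s["pixels"][:,:,::-1])
cv2.imwrite("pics/s1.png",cv2.resize(ims[0][110:330,40:340],(800,587),interpolation=cv2.INTER_CUBIC))
cv2.imwrite("pics/t1.png",cv2.resize(ims[1],(800,600),interpolation=cv2.INTER_CUBIC))
print(r.get_state())
```

```text
{'clock': 2.7, 'q': array([ 0.61740075,  0.46994884, -0.25125913,  1.67466621,  0.13747235,
        1.01432139,  1.87928297]), 'qd': array([-0.05766412, -0.02475133, -0.07856511,  0.05813   , -0.04064672,
       -0.00098508, -0.0509162 ]), 'joint_torque': array([ 1.70378988e-01, -4.26385975e+01, -1.45644665e+00, -1.73569107e+01,
        1.16905372e-01,  1.62296381e-02,  4.13826238e-01]), 'tool_pos': array([ 0.46392267, -0.28166702,  0.3548447 ]), 'eef_rot': array([ 5.47541373e-03,  9.99983190e-01, -1.69947174e-03, -8.66426860e-04]), 'contact_force': array([-0.65997053,  0.22278767,  0.0598663 ]), 'moment': array([ 0.04916564,  0.05305467, -0.02631985]), 'finger_force': 0.0, 'opening': 1.0008980654457567}
```

View pics/s1.png

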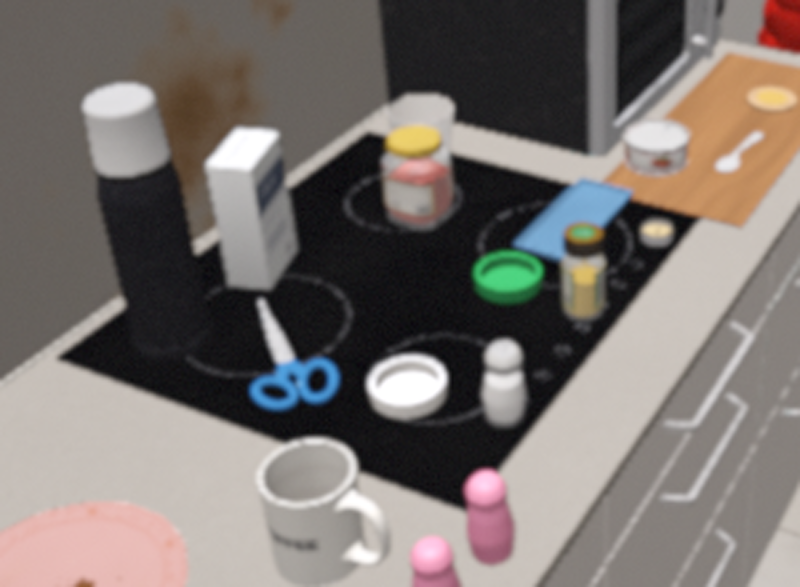

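View pics/t1.png

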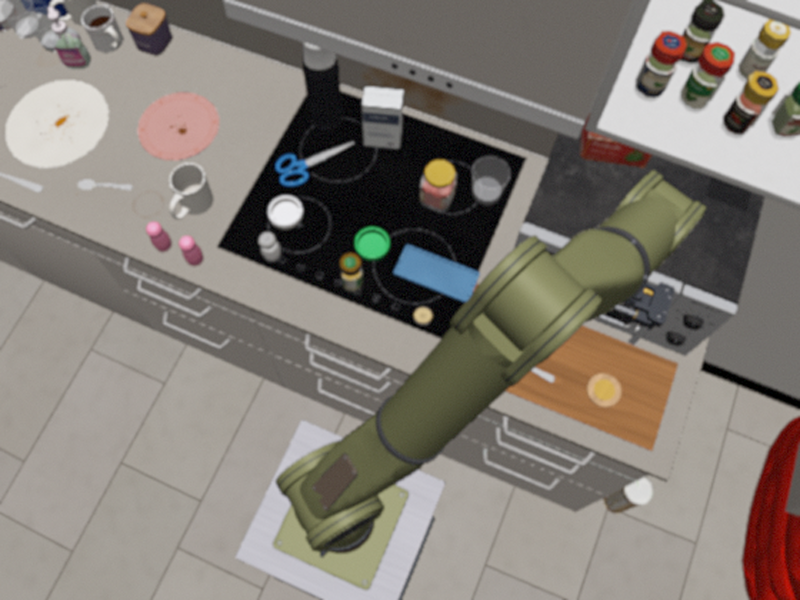

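Scene crop (offset 40,110, scale 2.67): white holder (408,385), shaker (503,382), green holder (508,277), jar (584,270), tea light (656,233), blue rest (575,220), tin (656,148), spoon (738,152), coaster (772,98), all clear. 
Top: the left half is clear, and the arm now covers the tin and spoon, which top0 already has.

```bash
cat > m.py <<'E'
from h import *
def bear(s,c):
    o,d=ray(s,c[:,0]); b=np.arctan2(d[:,1],d[:,0]); return o,(b.min()+b.max())/2,d
def loc(name,A,ca,B,cb,rt,rb):
    oa,a,da=bear(A,ca);ob,b,db=bear(B,cb)
    t=np.linalg.solve(np.array([[np.cos(a),-np.cos(b)],[np.sin(a),-np.sin(b)]]),(ob-oa)[:2])
    p=oa[:2]+t[0]*np.array([np.cos(a),np.sin(a)])
    z=[]
    for o,d in((oa,da),(ob,db)):
        D=np.linalg.norm(p-o[:2]); e=d[:,2]/np.hypot(d[:,0],d[:,1])
        z+=[o[2]+e.max()*(D+rt),o[2]+e.min()*(D-rb)]
    print(name,(p*1000).round(1),"z top/bot A,B",(np.array(z)*1000).round(1))
    return p
def cbox(u0,v0,u1,v1): return tuple(int(round(x)) for x in(40+u0/2.667,110+v0/2.667,40+u1/2.667,110+v1/2.667))
E
python3 - <<'E'
from m import *
S=ld("scene1");T=ld("top1")
G=((45,100,60),(85,255,255));W=lambda v:((0,0,v),(180,80,255));A=((0,0,75),(180,255,255))
def run(n,sc,sb,tc,tb,rt,rb,T=T):
    a=blobs(S,*sc,sb);b=blobs(T,*tc,tb)
    print(n,[cv2.boundingRect(c) for c in a[:2]],[cv2.boundingRect(c) for c in b[:2]])
    return loc(n,S,a[0],T,b[0],rt,rb)
run("whold",W(120),cbox(355,345,455,425),W(120),(180,130,217,163),.038,.038)
run("ghold",*[G,cbox(465,240,550,310)],G,(246,150,285,190),.038,.038)
run("shaker",A,cbox(475,330,530,435),A,(175,160,199,186),.012,.022)
g=T["pixels"].copy(); h=cv2.cvtColor(g,cv2.COLOR_RGB2HSV)
T2=dict(T);g[(cv2.inRange(h,np.array((60,120,110)),np.array((85,255,255)))>0)]=0;T2["pixels"]=g
run("jar",A,cbox(556,215,612,322),A,(234,174,258,205),.021,.022,T2)
run("tea",A,cbox(635,210,679,252),A,(283,208,310,232),.019,.019)
T0=ld("top0")
run("coaster",((8,40,190),(40,140,255)),cbox(740,80,799,117),((8,40,190),(40,255,255)),(405,255,440,290),.036,.036,T0)
S0=ld("scene1")
B=((98,90,60),(118,255,255))
for n,s,bx in(("S",S,cbox(505,170,640,270)),("T",T,(265,160,345,220))):
    rep("blue"+n,s,blobs(s,*B,bx),.014,1)
rep("spoonS",S,blobs(S,(0,0,165),(180,70,255),cbox(705,125,770,180)),.01,1)
rep("tinT",T0,blobs(T0,(0,0,100),(180,60,255),(345,203,378,236)),.045,2)
E
```

```text
whold [(177, 242, 31, 25)] [(187, 136, 25, 23)]
whold [561.7 398.2] z top/bot A,B [27.9  6.3 25.2  9.8]
ghold [(217, 203, 27, 21)] [(248, 158, 26, 25)]
ghold [567.3 183.3] z top/bot A,B [27.7  4.9 23.7  4. ]
shaker [(220, 236, 18, 34)] [(180, 162, 17, 21)]
shaker [458.5 381.3] z top/bot A,B [92.2  8.7 89.  12.3]
jar [(248, 191, 21, 40)] [(238, 177, 20, 14), (239, 188, 15, 16)]
jar [472.  181.7] z top/bot A,B [108.5  -1.9 104.1 102.8]
tea [(280, 192, 13, 11)] [(289, 214, 14, 13), (283, 226, 14, 6)]
tea [454.8  15.1] z top/bot A,B [16.6  1.7 15.3  6.9]
coaster [(317, 140, 23, 14)] [(412, 262, 23, 22)]
coaster [ 458.8 -399.1] z top/bot A,B [ 17.8  -9.5 -11.8   1.2]
blueS px [253.1 191.6] rect c 557 42 size 90 180 ang 0.2 circ [557.  40.] 92.8
blueT px [304.6 190.4] rect c 558 27 size 179 86 ang 89.9 circ [557.  28.] 94.0
spoonS px [316.5 166.9] rect c 439 -221 size 128 33 ang 89.6 circ [ 435. -221.] 64.3
tinT px [362. 214.] rect c 529 -167 size 101 98 ang 20.4 circ [ 537. -170.] 62.2
```

Run:
```python
from m import *
S=ld("scene1");T=ld("top1");T0=ld("top0")
A=((0,0,75),(180,255,255))
g=T["pixels"].copy(); h=cv2.cvtColor(g,cv2.COLOR_RGB2HSV)
a=blobs(S,*A,cbox(556,215,612,322))[0]
for bx in((234,174,254,205),(234,184,256,205),(234,190,258,204)):
    b=blobs(T,*A,bx)[0]; print(cv2.boundingRect(b)); loc("jar",S,a,T,b,.021,.022)
B=((98,90,60),(118,255,255))
for n,s,bx in(("S",S,cbox(505,170,640,270)),("T",T,(265,160,345,220))):
    c=blobs(s,*B,bx)[0]; q=cv2.approxPolyDP(c,4,True)[:,0]
    print(n,cv2.boundingRect(c));print(np.c_[q,(plane(s,q,.014)*1000).round()[:,:2]])
Y=((18,110,150),(32,255,255))
d=[blobs(S,*Y,cbox(740,80,799,117)),blobs(T0,*Y,(405,255,440,290))]
cs=[x[0][:,0].mean(0) for x in d]; print(cs,[cv2.boundingRect(x[0]) for x in d],tri(S,cs[0],T0,cs[1]),plane(S,cs[0],.011),plane(T0,cs[1],.011))
sp=[blobs(S,(0,0,165),(180,70,255),cbox(705,125,770,180))[0],blobs(T0,(0,0,150),(180,75,255),(340,238,395,272))[0]]
m=[(np.array([x[:,0][np.argmin(x[:,0,1])],x[:,0][np.argmax(x[:,0,1])]])) for x in sp]
print("spoon ends",m[0].tolist(),m[1].tolist()); # S: top = handle, T: top= bowl
for k in(0,1): print(tri(S,m[0][k],T0,m[1][1-k]))
```

```text
(238, 174, 16, 17)
jar [469.6 186.4] z top/bot A,B [111.8   2.1 119.8 102.4]
(239, 188, 15, 16)
jar [468.9 187.7] z top/bot A,B [112.7   3.1  19.    3.8]
(239, 190, 15, 14)
jar [468.9 187.7] z top/bot A,B [112.7   3.2   5.7   3.8]
S (232, 178, 44, 30)
[[275. 182. 523. -47.]
 [251. 180. 602. -22.]
 [232. 202. 593. 125.]
 [249. 207. 532. 126.]
 [253. 192. 561.  43.]
 [267. 194. 515.  34.]]
T (275, 170, 60, 42)
[[283. 171. 593. 116.]
 [276. 192. 516. 107.]
 [323. 211. 515. -51.]
 [328. 208. 531. -62.]
 [332. 188. 600. -49.]]
[array([328.78947368, 146.21052632]), array([422.7804878, 272.6097561])] [(325, 144, 9, 5), (416, 265, 15, 16)] (array([ 0.45426387, -0.39750152,  0.00607684]), np.float64(0.00222548095773855)) [[ 0.45255105 -0.38866765  0.011     ]] [[ 0.45125158 -0.39675225  0.011     ]]
spoon ends [[322, 159], [310, 174]] [[350, 244], [384, 267]]
(array([ 0.43263353, -0.28324523,  0.00604632]), np.float64(0.01744518432417061))
(array([ 0.44650091, -0.16571542,  0.00564415]), np.float64(0.008550928991647612))
```

Measured: shaker (0.458,0.381), jar (0.469,0.187), white holder (0.561,0.397), green holder (0.567,0.183), tea light (0.454,0.015), coaster (0.454,-0.397), rest about (0.560,0.029) along y, spoon about (0.436,-0.225). The measured heights fit the sizes given. Now to the shaker.

Call:
step_arm:
  steps:
    - [0,5,0,0,0,0,-1]
    - [0,5.5,0,0,0,0,-1]
    - [0,5.5,0,0,0,0,-1]
    - [0,5.5,0,0,0,0,-1]
    - [0,5.5,0,0,0,0,-1]
    - [0,5.5,0,0,0,0,-1]
    - [0,5.5,0,0,0,0,-1]
    - [0,5.5,0,0,0,0,-1]

```text
clock: 3.7
tool_pos: [0.4654, 0.1621, 0.3556]
eef_rot: [0.0, 1.0, -0.0, -0.0]
contact_force: [0.8, 0.5, -0.1]
opening: 0.999
finger_force: 0.0
```

Call:
step_arm:
  steps:
    - [0,5.5,3,0,0,0,-1]
    - [0,5.5,3,0,0,0,-1]
    - [0.3,5.5,3,0,0,0,-1]
    - [0.3,5.5,4,0,0,0,-1]
    - [0,0.8,2,0,0,0,-1]
    - [0,0,0,0,0,0,-1]
    - [0,0,0,0,0,0,-1]

```text
clock: 4.58
tool_pos: [0.4617, 0.3815, 0.2101]
eef_rot: [0.002, 1.0, -0.0, 0.001]
contact_force: [0.6, -0.6, 0.2]
opening: 0.999
finger_force: 0.0
```

```bash
cat > g.py <<'E'
import sys,numpy as np
from plant import r
from scipy.spatial.transform import Rotation as R
def delta(p,yaw=None):
    s=r.get_state(); Q=R.from_quat(s["eef_rot"]); d=Q.inv().apply(np.array(p)-s["tool_pos"])*100
    y=Q.as_matrix()[:,1]; tilt=np.degrees(np.arccos(-Q.as_matrix()[2,2]))
    print("t",round(s["clock"],2),"pos",s["tool_pos"].round(4),"ydir",round(np.degrees(np.arctan2(y[1],y[0])),2),"tilt",round(tilt,2),"delta cm",d.round(2),"open",round(s["opening"],3),"F",s["contact_force"].round(1),s["finger_force"])
delta([float(v) for v in sys.argv[1:4]])
E
python3 g.py 0.458 0.381 0.056
```

```text
t 4.58 pos [0.4617 0.3815 0.2101] ydir 89.81 tilt 0.08 delta cm [ 0.39 -0.04 15.41] open 0.999 F [ 0.6 -0.6  0.2] 0.0
```

Call:
step_arm:
  steps:
    - [0.4,0,4,0,0,0,-1]
    - [0,0,4,0,0,0,-1]
    - [0,0,3.5,0,0,0,-1]
    - [0,0,2.5,0,0,0,-1]
    - [0,0,1.4,0,0,0,-1]
    - [0,0,0,0,0,0,-1]
    - [0,0,0,0,0,0,0.3]
  force: 12

```text
clock: 5.45
tool_pos: [0.4576, 0.3835, 0.0566]
eef_rot: [0.001, 1.0, 0.001, 0.001]
contact_force: [-0.3, -1.2, -0.1]
opening: 0.913
finger_force: 0.0
```

Call:
step_arm:
  steps:
    - [0,0,0,0,0,0,0.3]
    - [0,0,0,0,0,0,0.3]
    - [0,0,0,0,0,0,0.3]
    - [0,0,0,0,0,0,0.3]
    - [0,0,0,0,0,0,0.3]

```text
clock: 6.08
tool_pos: [0.4568, 0.3829, 0.0553]
eef_rot: [0.001, 1.0, -0.0, -0.0]
contact_force: [0.4, -0.5, 0.8]
opening: 0.461
finger_force: 12.0
```

Call:
step_arm:
  steps:
    - [0,0,-2,0,0,0,0.3]
    - [0,0,-2,0,0,0,0.3]
    - [0,0,-1,0,0,0,0.3]
    - [0,0,0,0,0,0,0.3]
    - [0,0,0,0,0,0,0.3]

```text
clock: 6.7
tool_pos: [0.4565, 0.3829, 0.1049]
eef_rot: [0.0, 1.0, -0.0, -0.0]
contact_force: [0.6, 0.8, -0.5]
opening: 0.453
finger_force: 11.8
```

```bash
cat > snap.py <<'E'
# snap.py tag u0 v0 u1 v1 (scene) u0 v0 u1 v1 (top): crops side by side in one picture
import sys,cv2,pickle,numpy as np
from plant import r
t=sys.argv[1];b=list(map(int,sys.argv[2:]));o=[]
for i,n in enumerate(("scene","top")):
    s=r.snapshot(n);pickle.dump(s,open(f"pics/{n}{t}.pkl","wb"))
    if b: u0,v0,u1,v1=b[4*i:4*i+4];o.append(cv2.resize(s["pixels"][v0:v1,u0:u1,::-1],(400,400*(v1-v0)//(u1-u0)),interpolation=cv2.INTER_CUBIC))
if b:
    H=max(x.shape[0] for x in o)
    cv2.imwrite(f"pics/v{t}.png",np.hstack([cv2.copyMakeBorder(x,0,H-x.shape[0],0,0,cv2.BORDER_CONSTANT) for x in o]))
E
python3 snap.py 2 160 150 280 290 160 110 280 220; python3 g.py 0.561 0.397 0.11
```

```text
t 6.8 pos [0.4564 0.3828 0.1046] ydir 89.95 tilt 0.07 delta cm [-10.46   1.43  -0.55] open 0.454 F [ 0.1  0.3 -1.5] 11.79354222229449
```

View pics/v2.png

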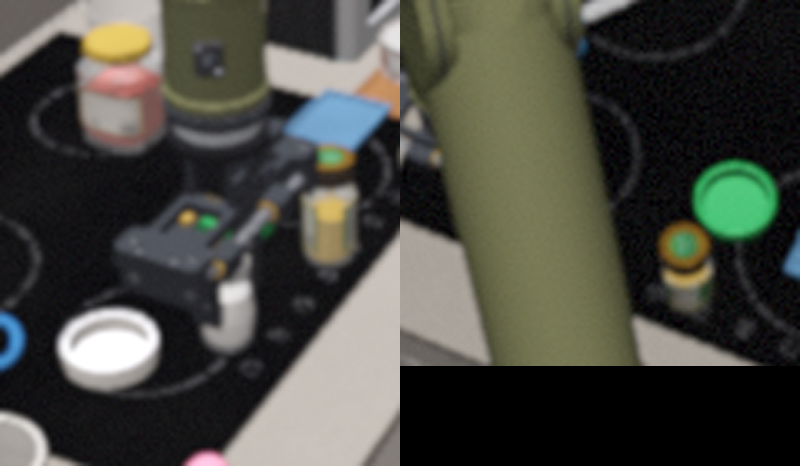

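The shaker is held upright (scene crop (228,315)) and off the glass, with the white holder in clear view to its left. Carry on to the holder.

Call:
step_arm:
  steps:
    - [-2,0.4,0,0,0,0,0.3]
    - [-3,0.5,0,0,0,0,0.3]
    - [-3,0.5,0,0,0,0,0.3]
    - [-2.3,0,0,0,0,0,0.3]
    - [0,0,0,0,0,0,0.3]
    - [0,0,1.2,0,0,0,0.3]
    - [0,0,1.2,0,0,0,0.3]
    - [0,0,0,0,0,0,0.3]

```text
clock: 7.8
tool_pos: [0.5579, 0.3966, 0.0795]
eef_rot: [-0.0, 1.0, -0.001, -0.002]
contact_force: [0.2, -0.6, -1.4]
opening: 0.46
finger_force: 11.8
```

```bash
python3 g.py 0.559 0.397 0.0603; python3 snap.py 3 160 210 260 290 160 110 280 220
```

```text
t 7.8 pos [0.5579 0.3966 0.0795] ydir 90.02 tilt 0.22 delta cm [-0.12  0.05  1.92] open 0.46 F [ 0.2 -0.6 -1.4] 11.793968250858597
```

View pics/v3.png

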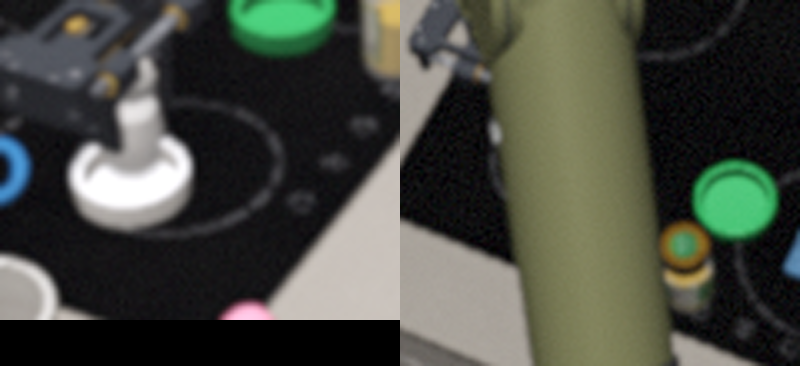

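The shaker is over the white holder, about 5 mm to the robot side of its centre. I'll correct that and set it down gently.

Call:
step_arm:
  steps:
    - [-0.5,0.1,0.4,0,0,0,0.3]
    - [0,0,0.5,0,0,0,0.3]
    - [0,0,0.4,0,0,0,0.3]
    - [0,0,0.3,0,0,0,0.3]
    - [0,0,0.2,0,0,0,0.3]
    - [0,0,0.1,0,0,0,0.3]
    - [0,0,0,0,0,0,0.3]
    - [0,0,0,0,0,0,0.3]

```text
clock: 8.9
tool_pos: [0.5648, 0.3981, 0.0624]
eef_rot: [0.0, 1.0, 0.0, 0.0]
contact_force: [0.8, -0.4, -1.5]
opening: 0.459
finger_force: 11.8
```

```bash
python3 g.py 0.562 0.397 0.0603
```

```text
t 8.9 pos [0.5648 0.3981 0.0624] ydir 89.94 tilt 0.02 delta cm [ 0.28 -0.11  0.21] open 0.459 F [ 0.8 -0.4 -1.5] 11.793730656208936
```

Call:
step_arm:
  steps:
    - [0.2,0,0.1,0,0,0,0.3]
    - [0,0,0.1,0,0,0,0.3]
    - [0,0,0.05,0,0,0,0.3]
    - [0,0,0,0,0,0,0.3]

```text
clock: 9.4
tool_pos: [0.5628, 0.3982, 0.0603]
eef_rot: [0.0, 1.0, 0.0, 0.0]
contact_force: [-2.5, -0.8, 4.6]
opening: 0.457
finger_force: 12.2
```

```bash
python3 g.py 0.562 0.397 0.0603
```

```text
t 9.4 pos [0.5628 0.3982 0.0603] ydir 89.95 tilt 0.02 delta cm [ 0.08 -0.12  0.  ] open 0.457 F [-2.5 -0.8  4.6] 12.22888363263337
```

Call:
step_arm:
  steps:
    - [0,0,0,0,0,0,-0.2]
    - [0,0,0,0,0,0,-0.6]
    - [0,0,0,0,0,0,-0.6]
    - [0,0,0,0,0,0,-0.6]
    - [0,0,-2,0,0,0,-0.6]
    - [0,0,-4,0,0,0,-1]
    - [0,0,-5,0,0,0,-1]
    - [0,0,-4,0,0,0,-1]

```text
clock: 10.4
tool_pos: [0.5632, 0.3986, 0.2136]
eef_rot: [0.0, 1.0, 0.001, 0.001]
contact_force: [-0.2, 0.5, -0.2]
opening: 1.003
finger_force: 0.0
```

Call:
step_arm:
  steps:
    - [2,-5,0,0,0,0,-1]
    - [3,-5.5,0,0,0,0,-1]
    - [3,-5.5,0,0,0,0,-1]
    - [1.4,-5.1,0,0,0,0,-1]
    - [0,0,0,0,0,0,-1]
    - [0,0,0,0,0,0,-1]

```text
clock: 11.15
tool_pos: [0.4696, 0.1885, 0.211]
eef_rot: [0.0, 1.0, 0.001, 0.001]
contact_force: [0.7, 1.2, 0.1]
opening: 0.999
finger_force: 0.0
```

```bash
python3 g.py 0.469 0.187 0.07; python3 snap.py 4 160 150 280 290 160 110 280 220
```

```text
t 11.15 pos [0.4696 0.1885 0.211 ] ydir 89.95 tilt 0.19 delta cm [ 0.1  -0.18 14.1 ] open 0.999 F [0.7 1.2 0.1] 0.0
```

View pics/v4.png

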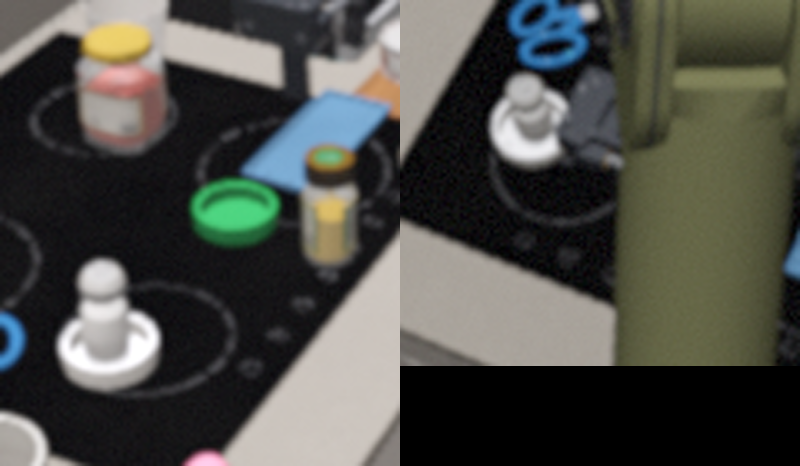

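The shaker stands upright inside the white holder (crop (103,310)), and the jar is untouched. Next the jar.

Call:
step_arm:
  steps:
    - [0.1,-0.2,3,0,0,0,-1]
    - [0,0,3.5,0,0,0,-1]
    - [0,0,3.5,0,0,0,-1]
    - [0,0,2.5,0,0,0,-1]
    - [0,0,1.5,0,0,0,-1]
    - [0,0,0,0,0,0,-1]
    - [0,0,0,0,0,0,0.3]
    - [0,0,0,0,0,0,0.3]
  force: 12

```text
clock: 12.25
tool_pos: [0.4683, 0.1857, 0.0706]
eef_rot: [0.001, 1.0, 0.0, 0.001]
contact_force: [-0.1, -0.3, 0.3]
opening: 0.799
finger_force: 0.0
```

Call:
step_arm:
  steps:
    - [0,0,0,0,0,0,0.3]
    - [0,0,0,0,0,0,0.3]
    - [0,0,0,0,0,0,0.3]
    - [0,0,0,0,0,0,0.3]
    - [0,0,0,0,0,0,0.3]

```text
clock: 12.88
tool_pos: [0.4678, 0.1857, 0.0699]
eef_rot: [0.0, 1.0, 0.0, 0.0]
contact_force: [-0.1, 1.5, 2.6]
opening: 0.487
finger_force: 12.0
```

Call:
step_arm:
  steps:
    - [0,0,-2,0,0,0,0.3]
    - [0,0,-2.5,0,0,0,0.3]
    - [-2,-0.3,0,0,0,0,0.3]
    - [-3,0,0,0,0,0,0.3]
    - [-3,0,0,0,0,0,0.3]
    - [-1.8,0,0,0,0,0,0.3]
    - [0,0,1,0,0,0,0.3]
    - [0,0,1,0,0,0,0.3]

```text
clock: 13.88
tool_pos: [0.564, 0.182, 0.0935]
eef_rot: [0.0, 1.0, -0.0, -0.001]
contact_force: [-0.3, 0.7, -1.4]
opening: 0.493
finger_force: 12.0
```

Call:
step_arm:
  steps:
    - [0,0,0,0,0,0,0.3]
    - [0,0,0,0,0,0,0.3]

```text
clock: 14.12
tool_pos: [0.565, 0.1825, 0.0946]
eef_rot: [0.0, 1.0, -0.0, -0.0]
contact_force: [0.0, 0.0, -0.2]
opening: 0.488
finger_force: 12.0
```

```bash
python3 g.py 0.567 0.183 0.075; python3 snap.py 5 200 170 280 250 220 130 300 210
```

```text
t 14.12 pos [0.565  0.1825 0.0946] ydir 89.99 tilt 0.05 delta cm [-0.2   0.05  1.96] open 0.488 F [ 0.   0.  -0.2] 11.978226225670596
```

View pics/v5.png

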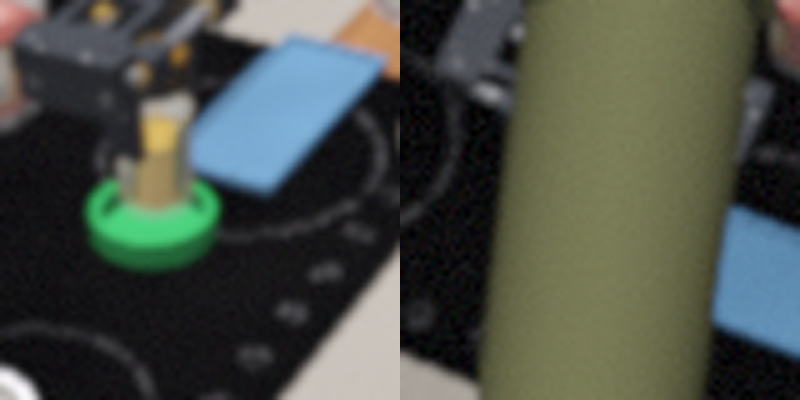

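The jar (crop x 157) is over the green holder (crop x 153) and nearly centred. Lower it 1.9 cm, with a small +x nudge.

Call:
step_arm:
  steps:
    - [-0.3,0.1,0.5,0,0,0,0.3]
    - [0,0,0.5,0,0,0,0.3]
    - [0,0,0.4,0,0,0,0.3]
    - [0,0,0.3,0,0,0,0.3]
    - [0,0,0.15,0,0,0,0.3]
    - [0,0,0.1,0,0,0,0.3]
    - [0,0,0,0,0,0,0.3]

```text
clock: 15.1
tool_pos: [0.5687, 0.1833, 0.0753]
eef_rot: [0.001, 1.0, 0.0, 0.0]
contact_force: [0.5, -0.4, -1.7]
opening: 0.496
finger_force: 12.0
```

Call:
step_arm:
  steps:
    - [0,0,0,0,0,0,0.3]

```text
clock: 15.22
tool_pos: [0.5688, 0.1833, 0.0754]
eef_rot: [0.0, 1.0, 0.0, 0.0]
contact_force: [0.1, 0.9, -0.7]
opening: 0.497
finger_force: 12.0
```

Call:
step_arm:
  steps:
    - [0,0,0.05,0,0,0,0.3]
    - [0,0,0.05,0,0,0,0.3]
    - [0,0,0,0,0,0,0.3]

```text
clock: 15.6
tool_pos: [0.5688, 0.1835, 0.0748]
eef_rot: [0.0, 1.0, 0.0, 0.0]
contact_force: [-1.4, 0.1, 4.5]
opening: 0.494
finger_force: 12.0
```

Call:
step_arm:
  steps:
    - [0,0,0.05,0,0,0,0.3]
    - [0,0,0,0,0,0,0.3]

```text
clock: 15.85
tool_pos: [0.5689, 0.1836, 0.0748]
eef_rot: [0.0, 1.0, 0.0, 0.0]
contact_force: [-0.6, -0.2, 9.4]
opening: 0.492
finger_force: 12.0
```

Call:
step_arm:
  steps:
    - [0,0,-0.1,0,0,0,-0.2]
    - [0,0,0,0,0,0,-0.6]
    - [0,0,0,0,0,0,-0.6]
    - [0,0,0,0,0,0,-0.6]
    - [0,0,-2,0,0,0,-0.6]
    - [0,0,-4,0,0,0,-0.6]
    - [0,0,-5,0,0,0,-0.6]
    - [0,0,-3,0,0,0,-0.6]

```text
clock: 16.85
tool_pos: [0.5693, 0.1836, 0.2171]
eef_rot: [0.001, 1.0, 0.001, 0.001]
contact_force: [0.4, -0.3, -0.8]
opening: 0.8
finger_force: 0.0
```

Call:
step_arm:
  steps:
    - [3,-4.5,0,0,0,0,-0.6]
    - [3.5,-5,0,0,0,0,-0.6]
    - [3.5,-5,0,0,0,0,-0.6]
    - [1.6,-2.3,0,0,0,0,-0.6]
    - [0,0,0,0,0,0,-0.6]
    - [0,0,0,0,0,0,-0.6]

```text
clock: 17.6
tool_pos: [0.4538, 0.0167, 0.215]
eef_rot: [-0.0, 1.0, 0.001, 0.001]
contact_force: [0.9, 0.9, -0.2]
opening: 0.798
finger_force: 0.0
```

```bash
python3 g.py 0.453 0.015 0.024; python3 snap.py 6 200 160 300 250 220 140 320 240
```

```text
t 17.6 pos [0.4538 0.0167 0.215 ] ydir 90.01 tilt 0.13 delta cm [ 0.11 -0.2  19.09] open 0.798 F [ 0.9  0.9 -0.2] 0.0
```

View pics/v6.png

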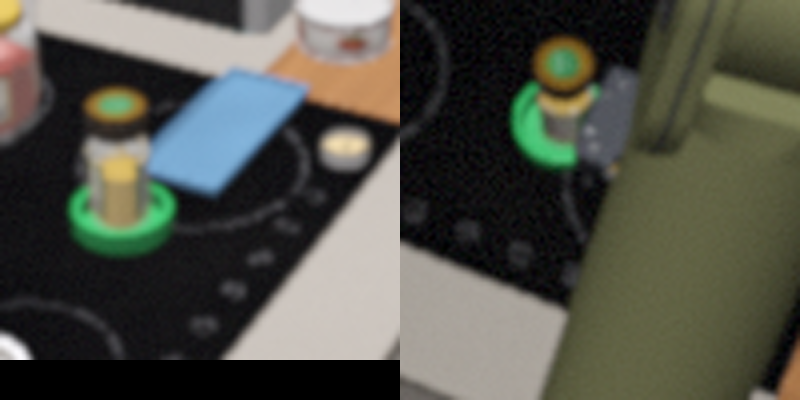

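The jar stands upright in the green holder, and the tea light is in view at crop (345,150). Next the tea light.

Call:
step_arm:
  steps:
    - [0.1,-0.2,4,0,0,0,-0.6]
    - [0,0,4,0,0,0,-0.6]
    - [0,0,4,0,0,0,-0.6]
    - [0,0,3.5,0,0,0,-0.6]
    - [0,0,2,0,0,0,-0.6]
    - [0,0,1,0,0,0,-0.6]
    - [0,0,0.5,0,0,0,-0.6]
    - [0,0,0,0,0,0,-0.6]
  force: 6

```text
clock: 18.7
tool_pos: [0.4548, 0.0147, 0.0273]
eef_rot: [-0.001, 1.0, 0.0, -0.002]
contact_force: [-0.2, 0.4, 0.0]
opening: 0.803
finger_force: 0.0
```

Call:
step_arm:
  steps:
    - [0,0,0,0,0,0,0.4]
    - [0,0,0,0,0,0,0.4]
    - [0,0,0,0,0,0,0.4]
    - [0,0,0,0,0,0,0.4]
    - [0,0,0,0,0,0,0.4]

```text
clock: 19.32
tool_pos: [0.4543, 0.0135, 0.0281]
eef_rot: [0.0, 1.0, -0.0, -0.002]
contact_force: [-0.1, 0.8, 1.8]
opening: 0.414
finger_force: 6.0
```

Call:
step_arm:
  steps:
    - [0,0,-2,0,0,0,0.4]
    - [0,0,-4,0,0,0,0.4]
    - [0,0,-4,0,0,0,0.4]
    - [0,-3,-2,0,0,0,0.4]
    - [0,-5,0,0,0,0,0.4]
    - [0,-5,0,0,0,0,0.4]
    - [0,-5,0,0,0,0,0.4]
    - [0,-5,0,0,0,0,0.4]

```text
clock: 20.32
tool_pos: [0.454, -0.2183, 0.1479]
eef_rot: [0.001, 1.0, -0.0, -0.003]
contact_force: [1.1, -0.1, -1.1]
opening: 0.417
finger_force: 6.0
```

Call:
step_arm:
  steps:
    - [0,-5,0,0,0,0,0.4]
    - [0,-5,0,0,0,0,0.4]
    - [0,-5,0,0,0,0,0.4]
    - [0,-3,2,0,0,0,0.4]
    - [0,0,3,0,0,0,0.4]
    - [0,0,2,0,0,0,0.4]
    - [0,0,0,0,0,0,0.4]
    - [0,0,0,0,0,0,0.4]

```text
clock: 21.32
tool_pos: [0.4548, -0.3961, 0.0789]
eef_rot: [-0.0, 1.0, -0.0, -0.002]
contact_force: [1.0, -0.3, 0.3]
opening: 0.414
finger_force: 6.0
```

```bash
python3 g.py 0.454 -0.397 0.0341; python3 snap.py 7 290 110 360 180 330 200 450 310
```

```text
t 21.32 pos [ 0.4548 -0.3961  0.0789] ydir 90.01 tilt 0.23 delta cm [ 0.06 -0.09  4.48] open 0.414 F [ 1.  -0.3  0.3] 5.9987574758633855
```

View pics/v7.png

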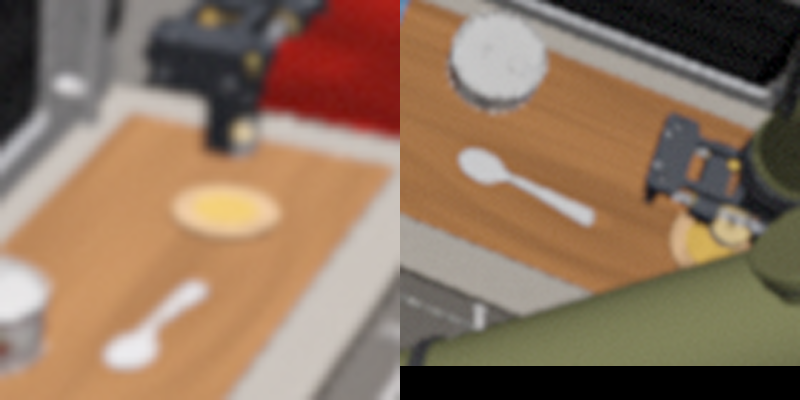

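Run:
```python
from m import *
T=ld("top7");S=ld("scene7")
print(plane(T,[(430,267.5)],.0708))
c=blobs(T,(10,30,190),(35,140,255),(422,260,440,275),8)
rep("tea",T,c,.0708)
c=blobs(S,(18,110,150),(32,255,255),(318,140,342,155))[0]; print(c[:,0].mean(0))
c=blobs(S,(8,40,190),(40,255,255),(315,138,345,156))[0]; print(cv2.boundingRect(c)); rep("co",S,[c],.011)
def proj(s,p):
    M=np.linalg.inv(np.array(s["cam_to_world"]));rv=cv2.Rodrigues(M[:3,:3])[0]
    K=np.array([[s["fx"],0,s["cx"]],[0,s["fy"],s["cy"]],[0,0,1.]])
    return cv2.projectPoints(np.array([p],float),rv,M[:3,3],K,np.array(s["dist_coeffs"]))[0].ravel()
for s in(S,T): print(proj(s,(.4548,-.3961,.0708)),proj(s,(.454,-.397,.011)))
```

```text
[[ 0.4517759  -0.40159297  0.0708    ]]
tea px [428.7 269.1] rect c 445 -400 size 15 24 ang 0.1 circ [ 448. -400.] 12.1
[329.21052632 146.05263158]
(315, 138, 30, 18)
co px [329.4 147. ] rect c 448 -391 size 117 158 ang 21.2 circ [ 448. -391.] 98.1
[330.08971982 131.3334603 ] [329.16269003 145.27063362]
[428.50596725 265.84387659] [423.13160862 271.81924886]
```

The held tea light is above the coaster, and the projected coaster centre lands on the brass disc to within 1 px in both views. Lower it.

Call:
step_arm:
  steps:
    - [0.1,-0.1,1.2,0,0,0,0.4]
    - [0,0,1.2,0,0,0,0.4]
    - [0,0,0.9,0,0,0,0.4]
    - [0,0,0.5,0,0,0,0.4]
    - [0,0,0.2,0,0,0,0.4]
    - [0,0,0.1,0,0,0,0.4]
    - [0,0,0,0,0,0,0.4]
    - [0,0,0,0,0,0,0.4]

```text
clock: 22.42
tool_pos: [0.453, -0.3977, 0.0373]
eef_rot: [0.0, 1.0, -0.0, -0.002]
contact_force: [0.0, 0.3, -0.2]
opening: 0.413
finger_force: 6.0
```

Call:
step_arm:
  steps:
    - [0,0,0.1,0,0,0,0.4]
    - [0,0,0.1,0,0,0,0.4]
    - [0,0,0,0,0,0,0.4]

```text
clock: 22.8
tool_pos: [0.4527, -0.3976, 0.0349]
eef_rot: [0.0, 1.0, -0.0, -0.003]
contact_force: [-0.9, 0.4, 0.3]
opening: 0.415
finger_force: 6.0
```

Call:
step_arm:
  steps:
    - [0,0,0.1,0,0,0,0.4]
    - [0,0,0,0,0,0,0.4]

```text
clock: 23.05
tool_pos: [0.4529, -0.3976, 0.0342]
eef_rot: [0.0, 1.0, -0.0, -0.002]
contact_force: [-0.2, 0.4, 1.6]
opening: 0.411
finger_force: 6.0
```

Call:
step_arm:
  steps:
    - [0,0,0.05,0,0,0,0.4]
    - [0,0,0,0,0,0,0.4]

```text
clock: 23.3
tool_pos: [0.4529, -0.3976, 0.0341]
eef_rot: [0.0, 1.0, -0.0, -0.002]
contact_force: [-0.8, 0.7, 5.8]
opening: 0.417
finger_force: 6.0
```

Call:
step_arm:
  steps:
    - [0,0,-0.1,0,0,0,0]
    - [0,0,0,0,0,0,-0.4]
    - [0,0,0,0,0,0,-0.4]
    - [0,0,0,0,0,0,-0.4]
    - [0,0,-2,0,0,0,-0.4]
    - [0,0,-4,0,0,0,-0.4]
    - [0,0,-5,0,0,0,-0.4]
    - [0,0,-5,0,0,0,-0.4]

```text
clock: 24.3
tool_pos: [0.4537, -0.3973, 0.1974]
eef_rot: [0.0, 1.0, -0.0, -0.002]
contact_force: [0.4, -0.0, -0.1]
opening: 0.7
finger_force: 0.0
```

Call:
step_arm:
  steps:
    - [0.6,4,0,0,0,0,-0.4]
    - [0.6,5,0,0,0,0,-0.4]
    - [0.6,5,0,0,0,0,-0.4]
    - [0,3,0,0,0,0,-0.4]
    - [0,0,0,0,0,10.5,-0.4]
    - [0,0,0,0,0,10.5,-0.4]
    - [0,0,0,0,0,10.5,-0.4]
    - [0,0,0,0,0,10.5,-0.4]

```text
clock: 25.3
tool_pos: [0.4361, -0.2272, 0.1959]
eef_rot: [0.361, 0.932, -0.001, -0.001]
contact_force: [-0.2, -0.2, -0.8]
opening: 0.699
finger_force: 0.0
```

Call:
step_arm:
  steps:
    - [0,0,0,0,0,10.5,-0.4]
    - [0,0,0,0,0,10.5,-0.4]
    - [0,0,0,0,0,10.5,-0.4]
    - [0,0,0,0,0,10.5,-0.4]
    - [0,0,0,0,0,10.5,-0.4]
    - [0,0,0,0,0,0,-0.4]
    - [0,0,0,0,0,0,-0.4]

```text
clock: 26.18
tool_pos: [0.436, -0.2273, 0.1952]
eef_rot: [0.733, 0.68, -0.002, -0.001]
contact_force: [-0.0, -0.7, 0.4]
opening: 0.699
finger_force: 0.0
```

```bash
python3 g.py 0.436 -0.225 0.0235; python3 snap.py 8 270 110 350 190 330 200 450 310
python3 - <<'E'
from m import *
S=ld("scene8");T0=ld("top0");T7=ld("top7")
c=blobs(S,(0,0,165),(180,70,255),cbox(700,120,775,185))[0]; print(cv2.boundingRect(c)); rep("spS",S,[c],.01)
for T in(T0,T7):
    c=blobs(T,(0,0,150),(180,75,255),(342,238,392,270))[0]; rep("spT",T,[c],.008)
    P=plane(T,c[:,0],.008)[:,:2]; l=cv2.fitLine(P.astype(np.float32),cv2.DIST_L2,0,.001,.001).ravel(); print("line ang",np.degrees(np.arctan2(l[1],l[0])))
    for y in(-.25,-.225,-.2,-.24):
        q=P[abs(P[:,1]-y)<.006]; print(y,q[:,0].min().round(4),q[:,0].max().round(4))
    print("y ext",P[:,1].min(),P[:,1].max())
E
```

```text
t 26.18 pos [ 0.436  -0.2273  0.1952] ydir -4.35 tilt 0.24 delta cm [ 0.24  0.06 17.17] open 0.699 F [-0.  -0.7  0.4] 0.0
(308, 159, 18, 16)
spS px [316.5 166.9] rect c 439 -220 size 130 33 ang 89.6 circ [ 436. -220.] 65.2
spT px [367.2 255.5] rect c 436 -227 size 133 30 ang 85.2 circ [ 436. -227.] 66.5
line ang 85.62248
-0.25 0.4285 0.4433
-0.225 0.4319 0.4438
-0.2 0.4259 0.4503
-0.24 0.4291 0.4433
y ext -0.2930346527127492 -0.1601178272136506
spT px [367.2 255.5] rect c 436 -227 size 133 30 ang 85.2 circ [ 436. -227.] 66.5
line ang 85.62248
-0.25 0.4285 0.4433
-0.225 0.4319 0.4438
-0.2 0.4259 0.4503
-0.24 0.4291 0.4433
y ext -0.2930346527127492 -0.1601178272136506
```

View pics/v8.png

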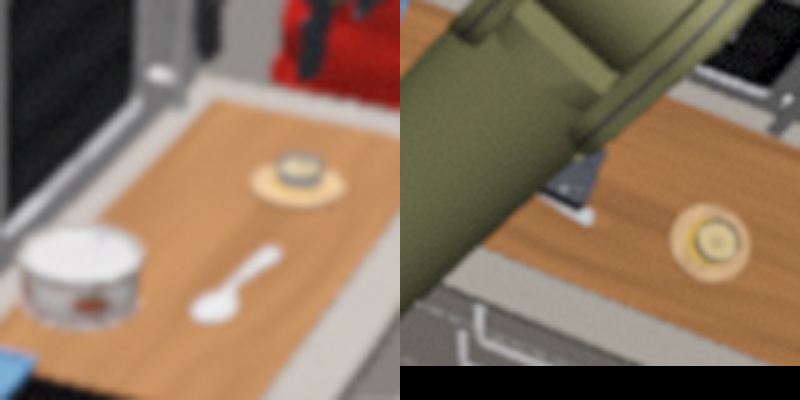

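The tea light stands on the coaster, seemingly a few mm to the right of centre in the top view (717,240 against 710,243). The spoon is where it was measured. I'll put a number on the tea light's offset.

Run:
```python
from m import *
T=ld("top8");S=ld("scene8")
b=(405,255,440,292)
co=blobs(T,(8,40,190),(40,255,255),b)[0]; print("coaster box",cv2.boundingRect(co))
rep("coaster T",T,[co],.011)
h=cv2.cvtColor(T["pixels"],cv2.COLOR_RGB2HSV)
# candle rim: dark ring inside coaster
g=T["pixels"][258:288,408:440].astype(int)
for row in cv2.cvtColor(T["pixels"],cv2.COLOR_RGB2GRAY)[264:282,410:438]: print(*row)
gs=cv2.cvtColor(S["pixels"],cv2.COLOR_RGB2GRAY)
print()
for row in gs[138:154,316:342]: print(*row)
```

```text
coaster box (412, 261, 23, 23)
coaster T px [422.6 272.5] rect c 453 -396 size 66 66 ang 65.4 circ [ 452. -396.] 34.9
114 111 114 133 153 168 178 181 184 183 181 174 170 167 163 161 164 167 165 160 148 134 124 125 124 122 123 123
116 110 121 148 167 176 180 182 184 182 176 169 164 156 149 149 155 163 169 171 163 148 129 122 122 121 124 126
116 120 138 162 173 177 180 180 181 176 167 158 152 149 147 144 142 148 155 165 168 163 144 127 119 120 122 123
116 127 152 169 177 179 179 176 175 168 160 156 163 167 170 166 161 153 145 147 163 167 155 138 123 118 118 120
113 133 162 176 178 180 179 174 169 164 167 174 183 186 189 189 185 176 159 144 150 164 167 152 132 121 119 117
121 143 168 177 180 182 178 172 165 164 178 188 190 192 190 191 191 188 178 159 147 158 170 163 141 124 120 119
125 150 172 179 182 181 176 166 156 161 183 192 190 187 186 187 189 191 188 175 154 151 167 168 149 130 123 119
129 155 174 180 183 181 175 164 149 155 183 191 189 182 178 178 183 188 191 185 162 145 164 170 156 134 120 122
130 156 177 184 183 179 173 160 141 149 181 190 186 179 171 171 179 185 190 186 166 14
[... 1998 characters left out ...]
 211 209 201 190 181 173 169 166 166 170 182 194 206 211 205 188 164 151 151
157 156 154 153 161 180 196 205 209 209 205 200 197 194 193 190 191 196 202 204 203 194 177 159 150 151
158 156 157 155 153 157 169 184 194 201 203 204 204 204 204 202 200 200 198 193 184 172 160 152 150 151
158 159 157 157 153 149 147 154 162 174 183 188 193 195 196 196 192 188 180 168 158 153 150 150 150 151
158 158 158 156 153 146 142 141 143 147 153 157 162 164 165 167 164 162 156 148 146 150 151 150 151 151
158 158 157 153 150 146 144 143 143 142 143 143 144 147 148 148 150 151 152 151 151 153 153 150 149 151
159 157 155 151 148 146 146 144 144 145 145 147 148 150 151 152 154 154 154 154 154 154 153 151 150 150
```

Run:
```python
from m import *
T=ld("top8");S=ld("scene8")
print(plane(T,[(424.8,271.9)],.024)[0,:2],plane(T,[(423,272.5)],.011)[0,:2])
print(plane(S,[(329.3,143.2)],.026)[0,:2],plane(S,[(329.3,146)],.011)[0,:2])
```

```text
[ 0.45086282 -0.39950769] [ 0.4518358  -0.39726307]
[ 0.45045909 -0.38527892] [ 0.45138137 -0.39128119]
```

The tea light is within about 3 mm of the coaster's middle. The jaw line is already square to the spoon (axis 85.6°). Descend on it.

Call:
step_arm:
  steps:
    - [0.1,0.1,4,0,0,0,-0.4]
    - [0,0,4,0,0,0,-0.4]
    - [0,0,4,0,0,0,-0.4]
    - [0,0,2.5,0,0,0,-0.4]
    - [0,0,1.5,0,0,0,-0.4]
    - [0,0,0.5,0,0,0,-0.4]
    - [0,0,0,0,0,0,-0.4]
    - [0,0,0,0,0,0,-0.4]
  force: 8

```text
clock: 27.28
tool_pos: [0.4365, -0.227, 0.0304]
eef_rot: [0.735, 0.678, -0.002, -0.001]
contact_force: [-0.1, -0.1, -0.5]
opening: 0.697
finger_force: 0.0
```

```bash
python3 g.py 0.4375 -0.226 0.0235
```

```text
t 27.27 pos [ 0.4365 -0.227   0.0304] ydir -4.56 tilt 0.21 delta cm [0.1  0.1  0.69] open 0.697 F [-0.1 -0.1 -0.5] 0.0
```

Call:
step_arm:
  steps:
    - [0.1,0.1,0.4,0,0,0,-0.4]
    - [0,0,0.2,0,0,0,-0.4]
    - [0,0,0.1,0,0,0,-0.4]
    - [0,0,0,0,0,0,-0.4]
    - [0,0,0,0,0,0,-0.4]

```text
clock: 27.9
tool_pos: [0.4371, -0.2257, 0.0228]
eef_rot: [0.735, 0.679, -0.002, -0.001]
contact_force: [-1.1, 0.6, 5.8]
opening: 0.7
finger_force: 2.6
```

Call:
step_arm:
  steps:
    - [0,0,0,0,0,0,0.5]
    - [0,0,0,0,0,0,0.9]
    - [0,0,0,0,0,0,0.9]
    - [0,0,0,0,0,0,0.9]
    - [0,0,0,0,0,0,0.9]
    - [0,0,0,0,0,0,0.9]
    - [0,0,0,0,0,0,0.9]

```text
clock: 28.78
tool_pos: [0.4376, -0.2259, 0.0227]
eef_rot: [0.735, 0.678, -0.002, -0.001]
contact_force: [3.4, 0.7, 4.7]
opening: 0.234
finger_force: 8.5
```

```bash
python3 g.py 0.4375 -0.226 0.0235
```

```text
t 28.77 pos [ 0.4376 -0.2259  0.0227] ydir -4.55 tilt 0.22 delta cm [-0.02 -0.01 -0.08] open 0.234 F [3.4 0.7 4.7] 8.545307425338251
```

Call:
step_arm:
  steps:
    - [0,0,-1,0,0,0,0.9]
    - [0,0,-3,0,0,0,0.9]
    - [0,0,-4,0,0,0,0.9]
    - [0,0,-4,0,0,0,0.9]
    - [0,0,0,0,0,-4.5,0.9]
    - [4,0,0,0,0,0,0.9]
    - [5,0,0,0,0,0,0.9]
    - [5,0,0,0,0,0,0.9]

```text
clock: 29.78
tool_pos: [0.4352, -0.085, 0.1424]
eef_rot: [0.708, 0.706, -0.004, -0.003]
contact_force: [0.6, 0.2, 0.2]
opening: 0.234
finger_force: 8.0
```

Call:
step_arm:
  steps:
    - [5,0,0,0,0,0,0.9]
    - [5,2,0,0,0,0,0.9]
    - [1.5,4,0,0,0,0,0.9]
    - [0,4,1,0,0,0,0.9]
    - [0,2.2,2,0,0,0,0.9]
    - [0,0,2,0,0,0,0.9]
    - [0,0,0,0,0,0,0.9]
    - [0,0,0,0,0,0,0.9]

```text
clock: 30.78
tool_pos: [0.5585, 0.0288, 0.0923]
eef_rot: [0.707, 0.707, -0.003, -0.002]
contact_force: [-0.1, -0.2, -0.4]
opening: 0.232
finger_force: 8.0
```

```bash
python3 g.py 0.560 0.029 0.0285; python3 snap.py 9 210 150 310 240 240 140 350 240
```

```text
t 30.77 pos [0.5585 0.0288 0.0923] ydir -0.05 tilt 0.4 delta cm [0.02 0.19 6.38] open 0.232 F [-0.1 -0.2 -0.4] 7.975074120076897
```

View pics/v9.png

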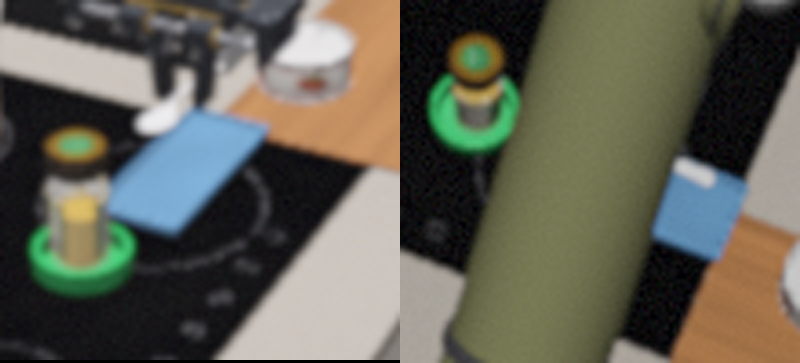

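Run:
```python
from m import *
T=ld("top9");S=ld("scene9");T1=ld("top1")
B=((98,90,60),(118,255,255))
for n,s,bx in(("S",S,(225,165,285,215)),("T",T,(290,170,345,220)),("T1",T1,(265,160,345,220))):
    c=blobs(s,*B,bx)[0]; print(n,cv2.boundingRect(c)); rep(n,s,[c],.014)
    P=plane(s,c[:,0],.014)[:,:2]
    print((P.min(0)*1000).round(),(P.max(0)*1000).round())
    for y in(-.03,0,.03,.06,.09):
        q=P[abs(P[:,1]-y)<.006]; 
        if len(q): print(y,q[:,0].min().round(3),q[:,0].max().round(3))
    for x in(.53,.56,.59):
        q=P[abs(P[:,0]-x)<.006]; print("x",x,q[:,1].min().round(3),q[:,1].max().round(3))
print(plane(T,[(325.8,189)],.078))
```

```text
S (238, 177, 38, 32)
S px [254.9 192.4] rect c 558 40 size 184 90 ang 90.0 circ [558.  40.] 96.1
[513. -52.] [602. 132.]
-0.03 0.515 0.587
0 0.513 0.596
0.03 0.514 0.602
0.06 0.513 0.602
0.09 0.514 0.593
x 0.53 -0.048 0.131
x 0.56 -0.048 0.131
x 0.59 -0.052 0.102
T (309, 186, 26, 26)
T px [321.7 197.8] rect c 557 -29 size 85 64 ang 1.0 circ [555. -33.] 47.2
[515. -61.] [600.   3.]
-0.03 0.515 0.6
0 0.52 0.578
x 0.53 -0.06 -0.0
x 0.56 -0.061 0.002
x 0.59 -0.061 -0.034
T1 (275, 170, 60, 42)
T1 px [304.6 190.4] rect c 558 27 size 179 86 ang 89.9 circ [557.  28.] 94.0
[515. -63.] [601. 116.]
-0.03 0.515 0.6
0 0.515 0.6
0.03 0.516 0.6
0.06 0.515 0.6
0.09 0.515 0.599
x 0.53 -0.062 0.115
x 0.56 -0.061 0.116
x 0.59 -0.061 0.116
[[ 0.55875821 -0.03685376  0.078     ]]
```

The spoon is held straight above the rest. Its end sits about 24 mm inside the rest's end (nominal 23), so it is centred. Lower it.

Call:
step_arm:
  steps:
    - [0.1,0.1,2,0,0,0,0.9]
    - [0,0,2,0,0,0,0.9]
    - [0,0,1,0,0,0,0.9]
    - [0,0,0.5,0,0,0,0.9]
    - [0,0,0.3,0,0,0,0.9]
    - [0,0,0,0,0,0,0.9]
    - [0,0,0,0,0,0,0.9]

```text
clock: 31.75
tool_pos: [0.5606, 0.0302, 0.0343]
eef_rot: [0.707, 0.707, -0.002, -0.001]
contact_force: [-0.3, 0.1, -0.7]
opening: 0.234
finger_force: 8.0
```

```bash
python3 g.py 0.559 0.029 0.0277
```

```text
t 31.75 pos [0.5606 0.0302 0.0343] ydir -0.06 tilt 0.25 delta cm [-0.12 -0.16  0.66] open 0.234 F [-0.3  0.1 -0.7] 7.975172756086977
```

Call:
step_arm:
  steps:
    - [0,-0.1,0.3,0,0,0,0.9]
    - [0,0,0.15,0,0,0,0.9]
    - [0,0,0.1,0,0,0,0.9]
    - [0,0,0,0,0,0,0.9]
    - [0,0,0,0,0,0,0.9]

```text
clock: 32.38
tool_pos: [0.5594, 0.0301, 0.0284]
eef_rot: [0.707, 0.707, -0.002, -0.002]
contact_force: [-0.4, -0.2, -0.4]
opening: 0.232
finger_force: 8.0
```

Call:
step_arm:
  steps:
    - [0,0,0.05,0,0,0,0.9]
    - [0,0,0,0,0,0,0.9]

```text
clock: 32.62
tool_pos: [0.5593, 0.0302, 0.0279]
eef_rot: [0.707, 0.707, -0.002, -0.002]
contact_force: [0.1, -0.3, 0.1]
opening: 0.231
finger_force: 8.0
```

Call:
step_arm:
  steps:
    - [0,0,0.03,0,0,0,0.9]
    - [0,0,0,0,0,0,0.9]

```text
clock: 32.88
tool_pos: [0.5594, 0.0302, 0.0278]
eef_rot: [0.707, 0.707, -0.002, -0.002]
contact_force: [0.0, 0.3, 2.2]
opening: 0.237
finger_force: 9.4
```

Call:
step_arm:
  steps:
    - [0,0,0.03,0,0,0,0.9]
    - [0,0,0,0,0,0,0.9]

```text
clock: 33.12
tool_pos: [0.5594, 0.0301, 0.0278]
eef_rot: [0.707, 0.707, -0.002, -0.002]
contact_force: [-0.6, -0.6, 5.9]
opening: 0.236
finger_force: 11.2
```

The spoon is touching the floor. Open only slightly inside the tray, then rise and retreat toward the robot.

Call:
step_arm:
  steps:
    - [0,0,-0.03,0,0,0,0.45]
    - [0,0,0,0,0,0,0.45]
    - [0,0,0,0,0,0,0.45]
    - [0,0,-0.5,0,0,0,0.45]
    - [0,0,-1,0,0,0,0.3]
    - [0,0,-3,0,0,0,0]
    - [0,0,-5,0,0,0,0]
    - [0,0,-5,0,0,0,0]

```text
clock: 34.12
tool_pos: [0.5601, 0.0301, 0.1745]
eef_rot: [0.707, 0.707, -0.002, -0.002]
contact_force: [0.4, -0.3, 0.2]
opening: 0.502
finger_force: 0.0
```

Call:
step_arm:
  steps:
    - [0,-2,-4,0,0,0,0]
    - [-4,-3,-2,0,0,0,0]
    - [-5,-4,0,0,0,0,0]
    - [-5,-2,0,0,0,0,0]
    - [-5,0,0,0,0,0,0]
    - [-5,0,0,0,0,0,0]
    - [0,0,0,0,0,0,0]
    - [0,0,0,0,0,0,0]

```text
clock: 35.12
tool_pos: [0.4511, -0.208, 0.2336]
eef_rot: [0.707, 0.707, -0.001, -0.002]
contact_force: [0.5, 0.2, 0.7]
opening: 0.498
finger_force: 0.0
```

```bash
python3 g.py 0.45 -0.2 0.2; python3 snap.py 10 140 130 340 300 170 120 350 255
```

```text
t 35.12 pos [ 0.4511 -0.208   0.2336] ydir -0.05 tilt 0.25 delta cm [ 0.8  -0.1   3.36] open 0.498 F [0.5 0.2 0.7] 0.0
```

View pics/v10.png

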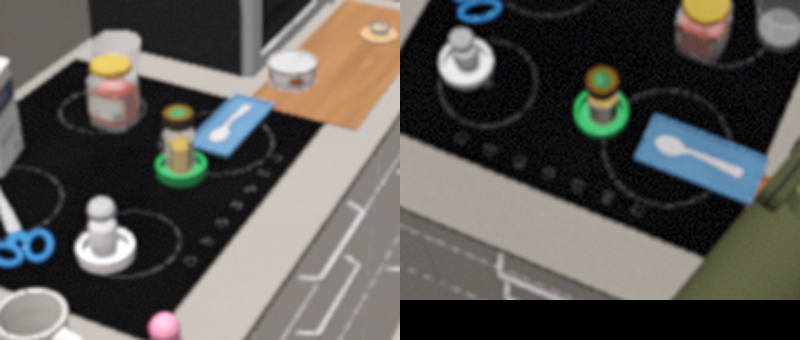

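All four things are home: shaker in the white holder, jar in the green holder, spoon lengthwise inside the blue rest, and tea light on the coaster at (380,30). The tin and mug have not moved and the gripper is clear, so I'm handing in.

```bash
python3 -c "
from plant import r
print(r.finish_job())"
```

```text
the job is handed in; nothing more can be done
None
```

The job is handed in at about 35 s on the robot's clock: the last pictures show the shaker, spice jar, tea light and teaspoon each in its own home, put back in the order asked, with the tin and mug left where they were.

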